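Wipe the metal chips off the glass work plate

ROBOT

A 6-joint arm with a two-finger parallel gripper is mounted at the origin on the work surface. World frame = base frame: x ahead of the robot, y to its left, z up, the work surface at z = 0. Lengths are in m, angles in rad, forces in N, time in s.
With the tool pointing down it reaches from about 0.35 to 0.775 m from the base axis. Payload 5.5 kg.
Tool frame: the origin (TCP) lies on the mounting face of the last link; the fingertips stand 173 mm ahead of it and the grasp point (between the pads) lies 155 mm ahead of it; z points along the fingers, y is the direction in which the jaws open and shut (so a half turn about z gives the same grasp; the last joint's range is limited). The gripper opens to 85 mm and grips with 20 to 120 N. Pads are 22 mm wide; open, the fingers measure 114 mm over their backs; the gripper's body (76 mm by 85 mm) begins 54 mm behind the grasp point. The pads swing forward as they close: fully open they stand 13 mm farther back than shut.
Start: joints at [0.998, 0.313, 0.046, 1.304, 0, 1.431], TCP at [0.241, 0.522, 0.405] pointing down, gripper open.
Joint ranges: [-2.76, 2.76], [-0.86, 1.69], [-1.03, 1.26], [-2.2, 2.34], [-1.47, 1.5], [-3.14, 3.14]. Speed limits (rad/s): [2.57, 2.57, 3.14, 3.14, 3.14, 3.14].

INTERFACE

Orientations are given as a unit quaternion [w, x, y, z].
In Python, from workcell import * gives the robot as it stands. The module is installed in compiled form; this text tells all that it offers.
- The arm moves only by the shell command python3 -m crank 'ROWS' [FORCE]. ROWS is JSON, a list of rows, each a list of 7 numbers: the shift along the tool's x, y, z in mm, then the turn, a rotation vector about the tool's x, y, z in degrees, then the opening, from 0 (shut) to 1 (fully open). A call has exactly 8 rows; each row shifts and turns the commanded pose from where the row before left it, along the tool's axes as they then stand; what a row does not reach is not made up. A row lasts 1/8 s, in which the tool goes at most 62.5 mm and 10.7 degrees, less where a joint would pass 70% of its speed; a pose out of reach is approached as far as the arm can. A call with a gripper value outside its range is refused whole. The fingers move at their own pace and stop on an object; FORCE is the grip in N (left out, the last holds). Time passes only in rows, so rows that do not move let the fingers close, or fill a call up. It gives the time, the measured TCP pose, the force and the opening at its end, in the units of the state.
- get_state(): the state, without advancing time (a new reading comes with each control period).
- read_camera(name): name is "scene" or "top" or "wrist"; returns the picture (384x512x3 uint8, blue, green, red); there is no depth.
- calibration(name): a dict with "fx", "fy", "cx", "cy" (pixels), "k1" (the pictures are not rectified: a ray, as slopes to the right and down, at radius r is drawn at 1 + k1 r^2 times it, then the intrinsics apply), "extrinsics" (4x4, takes a point from world to camera coordinates). Camera axes: x right, y down, z forward; pixel columns grow to the right and rows downward; lengths in m; the calibration is good to about 2 mm. A picture is of the moment at which its call begins: read the wrist's pose just before it. calibration takes no time and is no camera call; for the wrist camera it gives the pose at the moment of the call.
- hand_in(): hands the job in, once; it reports no verdict.
The state is a dict: "clock": time; "joint_pos": joint angles; "qvel": joint speeds; "tau": joint torques, N m; "tcp_pos": TCP position; "orientation": TCP orientation; "wrist_force": force on the tool from outside, world axes, zero at the start; "ft_torque": the same for the moment, N m; "finger_gap": finger opening in m.
Only numpy, scipy, OpenCV 4.12 (cv2) and the standard library are available. Lean on these libraries where they do the work, as an engineer would, in place of code of your own. Each camera call takes 0.05 s, during which the arm holds its last target.

TASK

Pull the orange scraper out of its slanted holder, lay it on the black pad standing on its rubber edge and let go, so that you can take it again from above. Then, with the rubber edge down on the glass, wipe all five metal chips off the end of the plate into the red scrap tray, not touching the chips with the fingers. Finally put the scraper back on the pad, standing on its rubber edge, and let go; leave the wheel, battery and screwdriver where they are.

Things in the scene. Friction and masses are not known exactly. Their poses are not given: they have to be found in the camera images.
- scraper: Orange block 120 long (x), 52 high (z), 22 thick (y), with a black rubber foot 28 thick and 12 high; 0.18 kg. Origin: centre of the rubber underside; z from rubber to back. At the start its +x end is 45 deep in the holder, its x axis 60 degrees below level. Pull it out along its -x; turned 60 degrees down towards the station's -x it is level, rubber down.
- scraper_end (a point): Middle of the scraper's -x end face (the raised end at the start), 26 above the rubber underside; axes as the scraper.
- station: Fixed scraper station; origin on the bench, z up. Black pad 180 (x) x 90 (y) x 10 high, centred at y = -30; grey slanted holder centred at y = +75: two upright cheeks, x -1 to 85, 69 high, 42 across over both, the slot between them with 2 to 3 mm play about the scraper, whose raised end leans to the station's -x.
- pad (a point): Centre of the top face of the rubber pad; axes as the station.
- bed: Fixed raised glass work plate, 170 (x) x 220 (y), pale green glass top 40 above its origin (centre of the underside, on the bench). Black side rails run along y on both x sides, 12 wide and 8 high above the glass, leaving 146 of glass between them. Both y ends are open, level with the glass; one tray stands at each, against the plate.
- scrap_tray: Fixed red open tray 170 (x) x 95 (y) x 30 high, walls 4; origin centre of the underside, on the bench. Stands at one y end of the plate (either), same yaw, 1 mm gap: its centre is 159 from the plate's centre.
- parts_tray: Fixed blue tray of the same size with two dividers and small spacers in it, at the other y end of the plate.
- chip1: Loose chip, brass slab 22 x 16 x 8 mm, 18 g, lying on the glass at the start within 60 of the plate's centre along the plate's y; origin about the centre of its underside.
- chip2: Loose chip, copper slab 20 x 18 x 8 mm, 18 g, lying on the glass at the start within 60 of the plate's centre along the plate's y; origin about the centre of its underside.
- chip3: Loose chip, brass L-shape 22 x 18 x 8 mm, 18 g, lying on the glass at the start within 60 of the plate's centre along the plate's y; origin about the centre of its underside.
- chip4: Loose chip, dark steel slab 24 x 16 x 8 mm, 18 g, lying on the glass at the start within 60 of the plate's centre along the plate's y; origin about the centre of its underside.
- chip5: Loose chip, copper L-shape 20 x 19 x 8 mm, 18 g, lying on the glass at the start within 60 of the plate's centre along the plate's y; origin about the centre of its underside.
- wheel: Bystander: black rover wheel lying flat, 76 diameter x 36 high; origin centre of its underside.
- battery: Bystander: dark grey battery pack with a yellow band, 48 (x) x 100 (y) x 30 high; origin centre of its underside.
- screwdriver: Bystander: screwdriver lying along its x, under 250 long; origin at its underside.

How it is judged:
By the outcome, as a careful person would: the job done as asked, in the order asked, and still so for the second after the job is handed in, with the robot touching nothing.
It also fails if it takes over 69 s, if anything falls off the work surface, if the arm or the gripper's body presses on something with over 40 N, if the wrist force passes 120 N, or if a joint passes its speed limit or range.

## Working session

There is one attempt and no reset: what is moved stays moved. The work goes in short steps, Python scripts to look and compute and a shell command to move; the robot and the scene stay as the last step left them, time stands still between calls to the robot, and variables do not carry over. Pictures are saved under pics/ and viewed, and the job is handed in when it is done.

```bash
mkdir -p pics; cat > h.py <<'E'
from workcell import *
import numpy as np, cv2
def snap(n,f):
    c=calibration(n); im=np.array(read_camera(n)); cv2.imwrite('pics/'+f,im); return im,c
def ray(c,u,v):
    xd=(u-c['cx'])/c['fx']; yd=(v-c['cy'])/c['fy']; x,y=xd,yd
    for _ in range(30):
        s=1+c['k1']*(x*x+y*y); x,y=xd/s,yd/s
    E=np.array(c['extrinsics']); R,t=E[:3,:3],E[:3,3]
    return -R.T@t, R.T@np.array([x,y,1.])
def onz(c,u,v,z):
    o,d=ray(c,u,v); return o+d*(z-o[2])/d[2]
def proj(c,p):
    E=np.array(c['extrinsics']); q=E[:3,:3]@np.array(p)+E[:3,3]; x,y=q[:2]/q[2]; s=1+c['k1']*(x*x+y*y)
    return np.array([c['fx']*x*s+c['cx'],c['fy']*y*s+c['cy']])
E
python3 - <<'E'
from h import *
import pickle
print(get_state())
C={}
for n in('scene','top'):
    im,c=snap(n,n+'0.png'); print(n,c); C[n]=c
pickle.dump(C,open('cal.pkl','wb'))
E
```

```text
{'clock': 0.0, 'joint_pos': array([ 9.98414046e-01,  3.13976422e-01,  4.49797826e-02,  1.30358265e+00,
       -2.05993324e-05,  1.43120598e+00]), 'qvel': array([ 1.49600091e-04,  3.88409893e-04, -7.60502917e-05, -6.44529101e-04,
        4.40325641e-04, -1.56087520e-03]), 'tau': array([ 3.39891631e-03, -4.80626428e+01,  2.98533690e+01,  1.93039019e-02,
       -4.81290954e-05, -2.07227888e-07]), 'tcp_pos': array([0.24105723, 0.52181382, 0.40382255]), 'orientation': array([-3.01040493e-04,  2.14710953e-01,  9.76677230e-01, -8.39177287e-04]), 'wrist_force': array([ 0.82449263,  0.62629787, -0.12752259]), 'ft_torque': array([-0.02633052,  0.04889817, -0.06937471]), 'finger_gap': 0.08579555186951564}
scene {'fx': 389.7152836568157, 'fy': 389.7152836568157, 'cx': 256.5994819207304, 'cy': 189.65038522072993, 'k1': -0.13347724719653373, 'extrinsics': array([[ 5.30517136e-01,  8.47673151e-01, -1.34102129e-03,
        -3.09720174e-01],
       [ 4.73822527e-01, -2.97853365e-01, -8.28719244e-01,
        -2.01847071e-01],
       [-7.02882480e-01,  4.39014354e-01, -5.59662949e-01,
         1.56800061e+00],
       [ 0.00000000e+00,  0.00000000e+00,  0.00000000e+00,
         1.00000000e+00]])}
top {'fx': 353.06848617681237, 'fy': 353.06848617681237, 'cx': 256.5844058251564, 'cy': 191.8091094574623, 'k1': -0.06317452888046954, 'extrinsics': array([[-0.01635166, -0.99983635, -0.00773962, -0.00552366],
       [-0.98379045,  0.01747075, -0.17846884,  0.63342817],
       [ 0.17857485,  0.0046959 , -0.98391512,  1.19548468],
       [ 0.        ,  0.        ,  0.        ,  1.        ]])}
```

View pics/scene0.png

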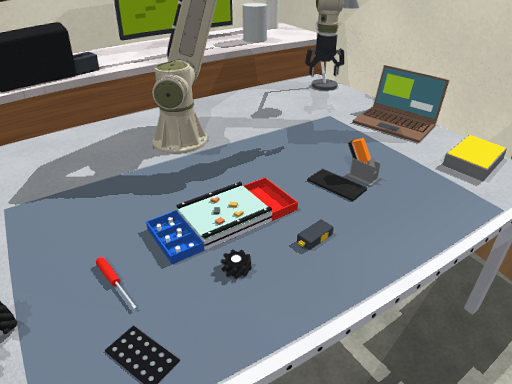

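View pics/top0.png

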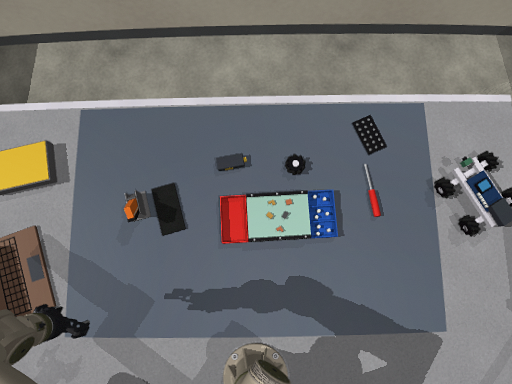

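The scene view shows the holder with the orange scraper near (360,160) and the pad at (338,185). The plate is at (225,212), with red tray at its +y end and blue at its -y end. The top view agrees: scraper (131,208), pad (168,208), plate (278,215), red tray (233,218). I'll enlarge both.

```bash
python3 - <<'E'
import cv2
t=cv2.imread('pics/top0.png'); s=cv2.imread('pics/scene0.png')
cv2.imwrite('pics/t1.png',cv2.resize(t[170:250,110:200],None,fx=6.6,fy=6.6,interpolation=cv2.INTER_CUBIC))
cv2.imwrite('pics/t2.png',cv2.resize(t[180:250,212:345],None,fx=6,fy=6,interpolation=cv2.INTER_CUBIC))
cv2.imwrite('pics/s1.png',cv2.resize(s[130:210,300:390],None,fx=6.6,fy=6.6,interpolation=cv2.INTER_CUBIC))
E
```

```text
(no output)
```

View pics/t1.png

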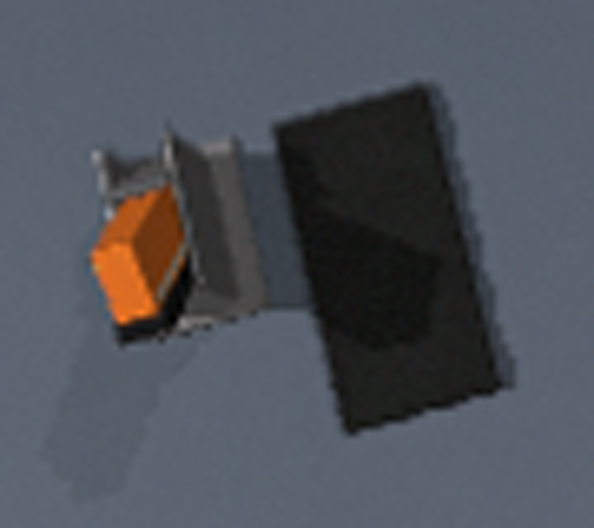

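View pics/t2.png

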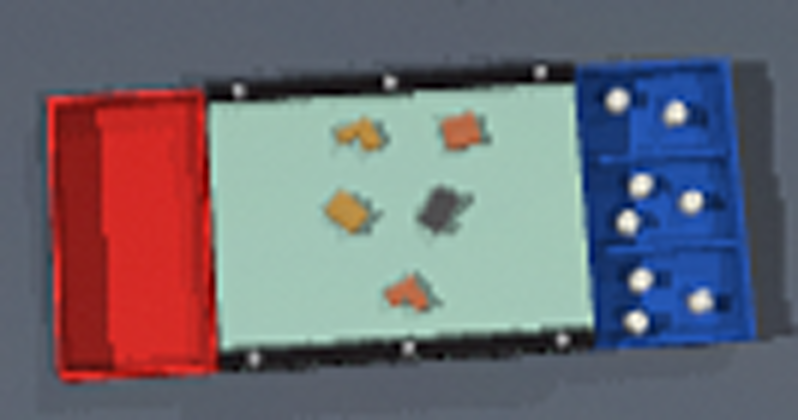

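View pics/s1.png

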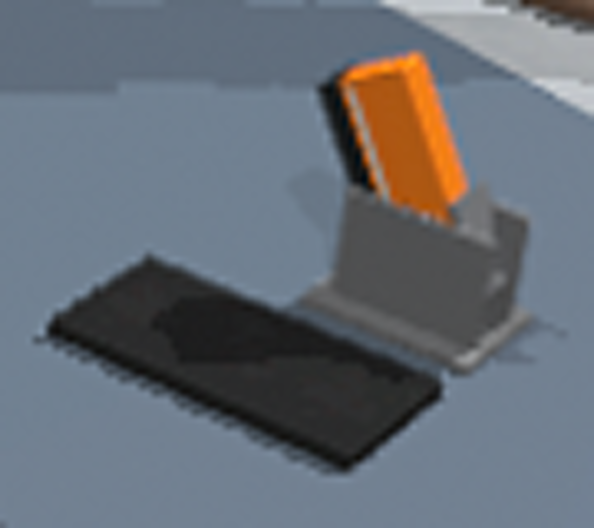

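The crops show pad corners at about (275,125), (430,85), (500,385) and (348,432) in the t1 crop. The scraper's raised end leans towards the robot with its rubber facing the robot. The red tray is at the +y end, and all five chips are spread over the middle of the glass.

```bash
cat > m.py <<'E'
from h import *
import pickle
C=pickle.load(open('cal.pkl','rb'))
def quad(c,m,z):
    cs,_=cv2.findContours(m.astype(np.uint8),cv2.RETR_EXTERNAL,cv2.CHAIN_APPROX_NONE)
    k=max(cs,key=cv2.contourArea)[:,0]
    P=np.array([onz(c,u,v,z)[:2] for u,v in k])*1000
    r=cv2.minAreaRect(P.astype(np.float32)); return r,k
if __name__=='__main__':
    t=cv2.imread('pics/top0.png').astype(int); c=C['top']
    m=np.zeros(t.shape[:2],bool); m[175:240,145:195]=1
    r,k=quad(c,m&(t.max(2)<60),.01); print('pad top',r)
    B,G,R=t[...,0],t[...,1],t[...,2]
    m[:]=0; m[180:250,212:345]=1
    r,k=quad(c,m&(G>150)&(R<200)&(G>R+15),.04); print('glass',r)
    for z in(.03,): 
        r,k=quad(c,m&(R>100)&(G<60)&(B<60),z); print('red',r)
    r,k=quad(c,m&(B>90)&(R<70)&(G<120)&(B-R>60),.03); print('blue',r)
    s=cv2.imread('pics/scene0.png').astype(int); c=C['scene']
    m=np.zeros(t.shape[:2],bool); m[165:205,300:368]=1
    r,k=quad(c,m&(s.max(2)<62),.01); print('pad scene',r)
    B,G,R=s[...,0],s[...,1],s[...,2]
    m[:]=0; m[170:270,140:300]=1
    r,k=quad(c,m&(G>150)&(R<215)&(G>R+12),.04); print('glass s',r)
E
python3 m.py
```

```text
pad top ((584.6185302734375, 311.91461181640625), (180.1307373046875, 93.33092498779297), 15.108590126037598)
glass ((550.533447265625, -90.7618637084961), (144.0467071533203, 218.88710021972656), 2.3677620887756348)
red ((541.8501586914062, 68.36293029785156), (169.08631896972656, 95.49488830566406), 2.4561638832092285)
blue ((556.4971923828125, -250.450927734375), (171.67156982421875, 95.34520721435547), 2.4087448120117188)
pad scene ((593.8751220703125, 304.5758972167969), (181.60153198242188, 100.14897155761719), 15.15041446685791)
glass s ((548.340087890625, -93.57951354980469), (141.32571411132812, 220.70022583007812), 2.522925615310669)
```

```bash
python3 -m crank '[[-53,-5,0,0,0,0,1],[-53,-5,0,0,0,0,1],[-53,-5,0,0,0,0,1],[-53,-5,0,0,0,0,1],[-53,-5,0,0,0,0,1],[-53,-5,0,0,0,0,1],[0,0,0,0,0,-10,1],[0,0,0,0,0,-10,1]]'
python3 -m crank '[[0,0,0,0,0,-10,1],[0,0,0,0,0,-10,1],[0,0,0,0,0,0,1],[0,0,0,0,0,0,1],[0,0,0,0,0,0,1],[0,0,0,0,0,0,1],[0,0,0,0,0,0,1],[0,0,0,0,0,0,1]]'
python3 - <<'E'
from h import *
import pickle
print(get_state())
C={}
im,c=snap('wrist','w1.png'); print(c); C['wrist']=c
pickle.dump(C,open('calw1.pkl','wb'))
cv2.imwrite('pics/w1b.png',cv2.resize(im,(800,600),interpolation=cv2.INTER_CUBIC))
E
```

```text
clock: 1.1
tcp_pos: [0.5182, 0.3605, 0.4037]
orientation: [-0.001, 0.04, 0.999, -0.0]
wrist_force: [-0.3, -0.8, 0.5]
finger_gap: 0.0859
clock: 2.1
tcp_pos: [0.5173, 0.3614, 0.4048]
orientation: [0.0, -0.132, 0.991, 0.0]
wrist_force: [-0.6, -0.1, -0.3]
finger_gap: 0.085
{'clock': 2.1, 'joint_pos': array([4.82689109e-01, 4.25395924e-01, 2.09491371e-01, 1.35472977e+00,
       2.76908820e-05, 2.17555377e-01]), 'qvel': array([-7.49314743e-05, -4.89487480e-04,  1.03968992e-03,  4.30471752e-04,
       -4.17618870e-04, -1.11581684e-03]), 'tau': array([ 2.67786549e-03, -5.43688846e+01,  3.00426543e+01, -5.29658178e-05,
        6.07713474e-06,  2.80860440e-03]), 'tcp_pos': array([0.51727618, 0.36139301, 0.40477042]), 'orientation': array([ 7.13387108e-05, -1.32178920e-01,  9.91225870e-01,  4.07902314e-05]), 'wrist_force': array([-0.62163138, -0.09859113, -0.25518792]), 'ft_torque': array([0.01779796, 0.01637783, 0.01737513]), 'finger_gap': 0.08503362279093328}
{'fx': 326.253504619073, 'fy': 326.253504619073, 'cx': 253.16723050300817, 'cy': 189.06045400492314, 'k1': 0.0014530045898155806, 'extrinsics': array([[-2.62364566e-01,  9.64968730e-01, -4.30173152e-04,
        -2.12384667e-01],
       [ 9.26017551e-01,  2.51899489e-01,  2.81137231e-01,
        -6.07034703e-01],
       [ 2.71396997e-01,  7.33620996e-02, -9.59667480e-01,
         2.13118749e-01],
       [ 0.00000000e+00,  0.00000000e+00,  0.00000000e+00,
         1.00000000e+00]])}
```

View pics/w1b.png

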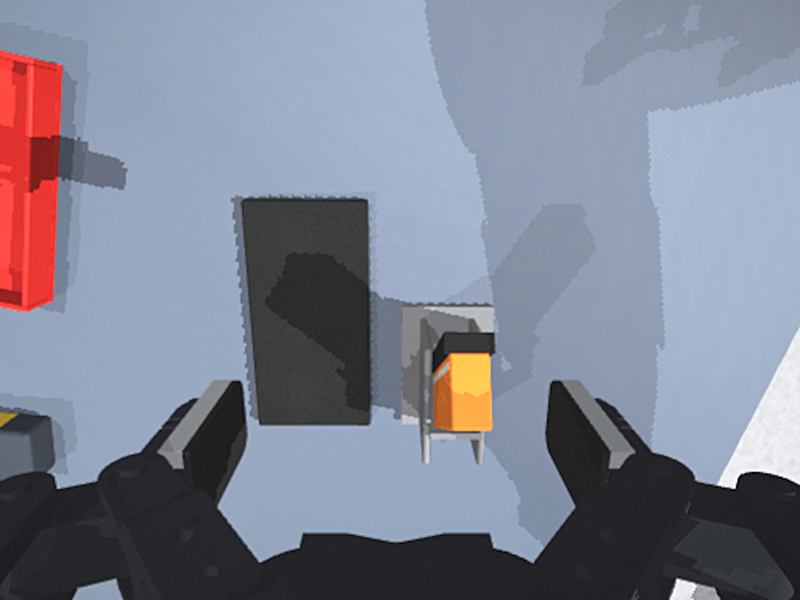

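The wrist view (800x600 scale) shows the holder at (450,380). The scraper's end face spans x 447–492 and y 352–430, with its rubber above that (334–352). The pad is at (310,310). Next I'll triangulate wrist against top and scene.

```bash
python3 - <<'E'
from h import *
import pickle
C=pickle.load(open('cal.pkl','rb')); C.update(pickle.load(open('calw1.pkl','rb')))
im=cv2.imread('pics/w1.png').astype(int); B,G,R=im[...,0],im[...,1],im[...,2]
sh=im.astype(np.uint8)[190:310,140:330]; cv2.imwrite('pics/w1c.png',cv2.resize(sh,None,fx=4.2,fy=4.2,interpolation=cv2.INTER_CUBIC))
# pad & station
m=np.zeros(R.shape,bool); m[110:280,145:245]=1
from m import quad
r,k=quad(C['wrist'],m&(im.max(2)<75),.01); print('pad wrist',r)
m=(R>200)&(G>110)&(G<190)&(B<90); v,u=np.where(m); print('orange',u.min(),u.max(),v.min(),v.max())
for a in range(v.min(),v.max()+1,4):
    q=u[v==a]; print(a,q.min(),q.max())
def tri(a,b):
    (o1,d1),(o2,d2)=a,b
    s=np.linalg.lstsq(np.c_[d1,-d2],o2-o1,rcond=None)[0]; p,q=o1+s[0]*d1,o2+s[1]*d2
    return ((p+q)/2*1000).round(1),(np.linalg.norm(p-q)*1000).round(1)
w=.64
for n,wp,tp in(('back',(469.5,430),(127.1,206.8)),('rub',(469.5,352),(131.2,218.6))):
    print(n,tri(ray(C['wrist'],wp[0]*w-.5,wp[1]*w-.5),ray(C['top'],*tp)))
E
```

```text
pad wrist ((586.3131103515625, 311.94451904296875), (178.9163360595703, 90.42807006835938), 15.198273658752441)
orange 281 314 226 275
226 289 312
230 288 289
234 283 289
238 288 289
242 288 289
246 288 289
250 289 313
254 289 313
258 289 313
262 289 313
266 289 313
270 289 314
274 288 313
back (array([575.6, 415.6, 138.5]), np.float64(1.7))
rub (array([537.8, 405.1, 125.7]), np.float64(2.9))
```

View pics/w1c.png

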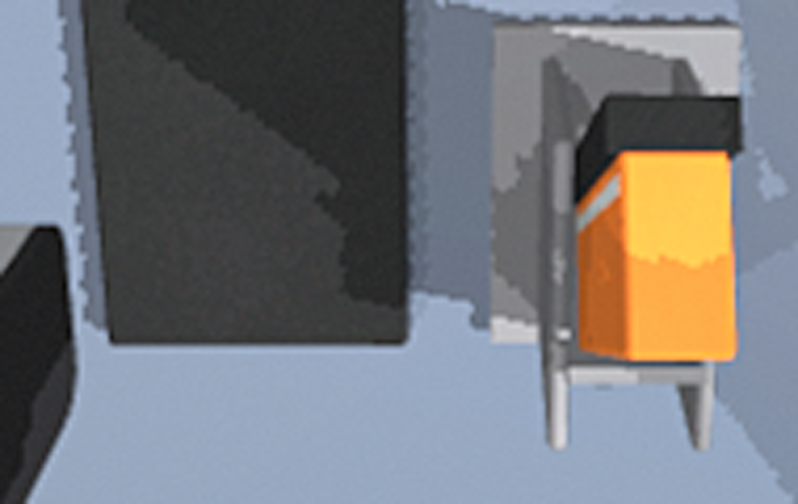

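```bash
python3 - <<'E'
from h import *
import pickle
C=pickle.load(open('cal.pkl','rb')); C.update(pickle.load(open('calw1.pkl','rb')))
def tri(a,b):
    (o1,d1),(o2,d2)=a,b
    s=np.linalg.lstsq(np.c_[d1,-d2],o2-o1,rcond=None)[0]; p,q=o1+s[0]*d1,o2+s[1]*d2
    return (p+q)/2*1000,(np.linalg.norm(p-q)*1000).round(1)
a=np.radians(15.15); X=np.array([np.cos(a),np.sin(a),0]);Y=np.array([-X[1],X[0],0]); S=np.array([585.5,312.3,0])+30*Y
loc=lambda p:np.array([(p-S)@X,(p-S)@Y,p[2]]).round(1)
W=C['wrist']
cr=lambda u,v:(u/4.2+140-.38,v/4.2+190-.38)
for n,w,s in(('back-y',(628,358),(363.5,138.4)),('rub-y',(622,152),(352,141.5))):
    p,e=tri(ray(W,*cr(*w)),ray(C['scene'],*s)); print(n,loc(p),e)
for z in(.13,.14,.15):
    print(z,[list(loc(onz(W,*cr(*q),z)*1000)) for q in((628,358),(735,358),(622,152),(728,152))])
for q in ((556,448),(700,448)): print('cheek',loc(onz(W,*cr(*q),.069)*1000))
print(C['wrist']['extrinsics'][:3,:3].T@-C['wrist']['extrinsics'][:3,3])
E
```

```text
back-y [ 20.7  66.6 141.1] 8.8
rub-y [-15.7  64.8 119. ] 3.0
0.13 [[np.float64(23.2), np.float64(65.2), np.float64(130.0)], [np.float64(23.2), np.float64(86.8), np.float64(130.0)], [np.float64(-21.6), np.float64(62.6), np.float64(130.0)], [np.float64(-21.6), np.float64(83.1), np.float64(130.0)]]
0.14 [[np.float64(17.2), np.float64(64.0), np.float64(140.0)], [np.float64(17.2), np.float64(84.7), np.float64(140.0)], [np.float64(-25.8), np.float64(61.5), np.float64(140.0)], [np.float64(-25.8), np.float64(81.1), np.float64(140.0)]]
0.15 [[np.float64(11.2), np.float64(62.7), np.float64(150.0)], [np.float64(11.1), np.float64(82.6), np.float64(150.0)], [np.float64(-30.0), np.float64(60.4), np.float64(150.0)], [np.float64(-30.0), np.float64(79.1), np.float64(150.0)]]
cheek [86.1 55.1 69. ]
cheek [86.1 92.2 69. ]
[0.44856279 0.34222146 0.37509183]
```

```bash
cat >> h.py <<'E'
from scipy.spatial.transform import Rotation as Ro
A=np.radians(15.15); X=np.array([np.cos(A),np.sin(A),0]);Y=np.array([-X[1],X[0],0]); S=np.array([585.5,312.3,0])+30*Y
loc=lambda p:np.array([(p-S)@X,(p-S)@Y,p[2]]).round(1)
wor=lambda l:S+l[0]*X+l[1]*Y+np.array([0,0,l[2]])
def togo(grasp_w,tilt,yaw,grip=155):
    """grasp point world mm; tilt about tool y deg; yaw of the station-like x axis deg; prints shift (tool axes) and rotvec"""
    s=get_state(); q=s['orientation']; R=Ro.from_quat([q[1],q[2],q[3],q[0]])
    a=np.radians(yaw); x=np.array([-np.cos(a),-np.sin(a),0]); z=np.array([0,0,-1.]); T=Ro.from_matrix(np.c_[x,np.cross(z,x),z])*Ro.from_euler('y',tilt,degrees=True)
    tgt=np.array(grasp_w)-grip*T.apply([0,0,1])
    d=tgt-s['tcp_pos']*1000
    print('t',round(s['clock'],2),'shift now-tool',R.inv().apply(d).round(1),'shift target-tool',T.inv().apply(d).round(1),'turn',(R.inv()*T).as_rotvec(degrees=True).round(1))
    g=s['tcp_pos']*1000+grip*R.apply([0,0,1]); print(' grasp stn',loc(g),'tcp',(s['tcp_pos']*1000).round(1),'F',s['wrist_force'].round(1),'gap',s['finger_gap'].round(4),'q',s['joint_pos'].round(2))
E
python3 -m crank '[[-28,10,22,0,0,0,1],[-28,10,22,0,0,0,1],[-28,10,22,0,0,0,1],[-29,10,21,0,0,0,1],[0,0,0,0,10,0,1],[0,0,0,0,0,0,1],[0,0,0,0,0,0,1],[0,0,0,0,0,0,1]]'
python3 - <<'E'
from h import *
import pickle
togo(wor([21.7,75,101]),10,15.15)
im,c=snap('wrist','w2.png'); pickle.dump({'wrist':c},open('calw2.pkl','wb'))
E
```

```text
clock: 3.15
tcp_pos: [0.6156, 0.4297, 0.3199]
orientation: [-0.084, -0.132, 0.988, -0.011]
wrist_force: [0.8, -0.5, -0.7]
finger_gap: 0.0853
t 3.15 shift now-tool [-0.2 -0.5 67.2] shift target-tool [-0.6 -0.4 67.2] turn [0.  0.3 0.1]Traceback (most recent call last):
  File "<stdin>", line 3, in <module>
  File "h.py", line 27, in togo
    g=s['tcp_pos']*1000+grip*R.apply([0,0,1]); print(' grasp stn',loc(g),'tcp',(s['tcp_pos']*1000).round(1),'F',s['wrist_force'].round(1),'gap',s['finger_gap'].round(4),'q',s['joint_pos'].round(2))
                                                                                                                                                ^^^^^^^^^^^^^^^^^^^^^
AttributeError: 'float' object has no attribute 'round'
```

```bash
sed -i "s/s\['finger_gap'\].round(4)/round(s['finger_gap'],4)/" h.py; python3 - <<'E'
from h import *
import pickle
togo(wor([21.7,75,101]),10,15.15)
im,c=snap('wrist','w2.png'); pickle.dump({'wrist':c},open('calw2.pkl','wb'))
cv2.imwrite('pics/w2b.png',cv2.resize(im,(800,600),interpolation=cv2.INTER_CUBIC))
E
```

```text
t 3.15 shift now-tool [-0.2 -0.5 67.2] shift target-tool [-0.6 -0.4 67.2] turn [0.  0.3 0.1]
 grasp stn [ 33.7  75.6 167.2] tcp [615.6 429.7 319.9] F [ 0.8 -0.5 -0.7] gap 0.0853 q [0.5  0.81 0.66 1.58 0.04 0.23]
```

View pics/w2b.png

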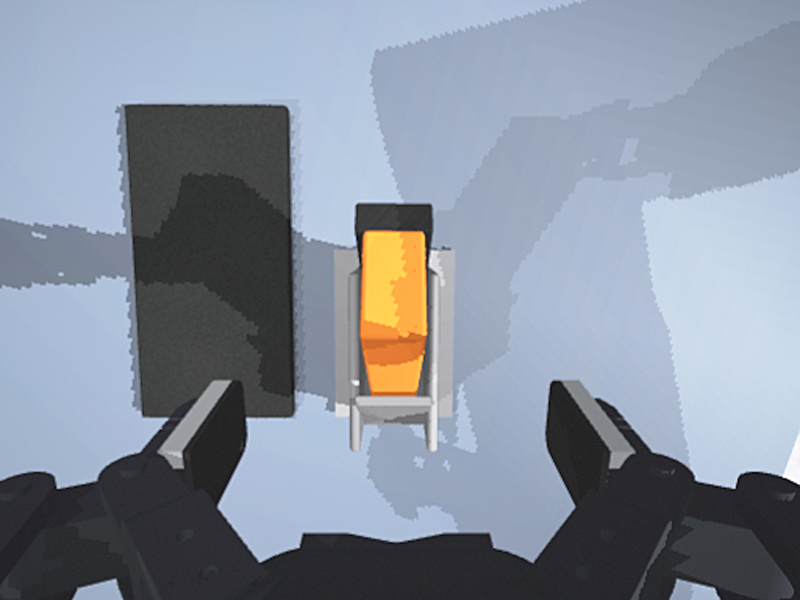

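The scraper's end sits at x 362–427, centred between the fingers (245 and 547, middle 396), and its back edge is at v≈337. Next I'll check the position and go in.

```bash
python3 - <<'E'
from h import *
import pickle
W=pickle.load(open('calw2.pkl','rb'))['wrist']
f=lambda u,v:(u*.64-.2,v*.64-.2)
for z in(.13,.137,.144): print(z,[list(map(float,loc(onz(W,*f(*q),z)*1000))) for q in((361,337),(427,337))])
for z in(.11,.117,.124): print(z,[list(map(float,loc(onz(W,*f(*q),z)*1000))) for q in((363,231),(425,231))])
print([list(map(float,loc(onz(W,*f(*q),.069)*1000))) for q in((355,450),(432,450))])
E
python3 -m crank '[[0,0,17,0,0,0,1],[0,0,17,0,0,0,1],[0,0,17,0,0,0,1],[0,-0.5,16,0,0,0,1],[0,0,0,0,0,0,1],[0,0,0,0,0,0,1],[0,0,0,0,0,0,1],[0,0,0,0,0,0,1]]' 60
python3 -c "
from h import *
togo(wor([21.7,75,101]),10,15.15)"
```

```text
0.13 [[18.7, 63.0, 130.0], [18.7, 85.7, 130.0]]
0.137 [[17.3, 63.5, 137.0], [17.3, 85.3, 137.0]]
0.144 [[15.9, 64.0, 144.0], [15.9, 84.8, 144.0]]
0.11 [[-17.7, 62.6, 110.0], [-17.8, 85.9, 110.0]]
0.117 [[-17.7, 63.1, 117.0], [-17.7, 85.5, 117.0]]
0.124 [[-17.6, 63.5, 124.0], [-17.6, 85.1, 124.0]]
[[85.8, 55.6, 69.0], [85.8, 92.4, 69.0]]
clock: 4.2
tcp_pos: [0.605, 0.4262, 0.2526]
orientation: [-0.086, -0.132, 0.988, -0.011]
wrist_force: [0.4, 0.2, -0.3]
finger_gap: 0.0857
t 4.2 shift now-tool [ 0.2  0.2 -1.1] shift target-tool [ 0.2  0.2 -1.1] turn [0.  0.1 0.1]
 grasp stn [21.9 74.9 99.9] tcp [605.  426.2 252.6] F [ 0.4  0.2 -0.3] gap 0.0857 q [0.5  0.81 0.48 1.42 0.04 0.23]
```

```bash
python3 -m crank '[[0,-0.5,0,0,0,0,0.2],[0,0,0,0,0,0,0],[0,0,0,0,0,0,0],[0,0,0,0,0,0,0],[0,0,0,0,0,0,0],[0,0,0,0,0,0,0],[0,0,0,0,0,0,0],[0,0,0,0,0,0,0]]' 80
python3 - <<'E'
from h import *
togo(wor([21.7,75,101]),10,15.15)
im,c=snap('wrist','w3.png')
E
```

```text
clock: 5.2
tcp_pos: [0.6049, 0.4257, 0.2519]
orientation: [-0.086, -0.132, 0.987, -0.011]
wrist_force: [0.3, -0.2, 1.7]
finger_gap: 0.0212
t 5.2 shift now-tool [ 0.   0.6 -1.8] shift target-tool [ 0.   0.6 -1.8] turn [0.  0.  0.1]
 grasp stn [21.5 74.4 99.2] tcp [604.9 425.7 251.9] F [ 0.3 -0.2  1.7] gap 0.0212 q [0.5  0.81 0.48 1.42 0.04 0.23]
```

View pics/w3.png

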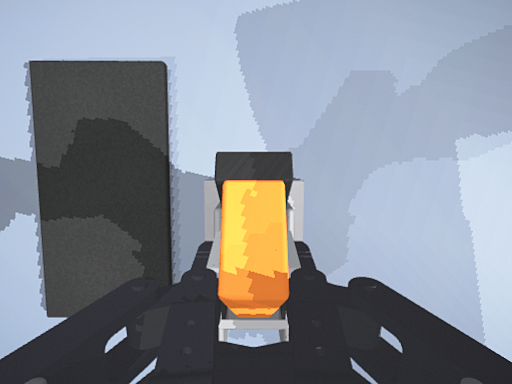

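The scraper is gripped with a gap of 21.2 mm, the fingers sitting either side of the block. Now I pull it out along its -x.

```bash
python3 -m crank '[[3.2,0,-3.8,0,0,0,0],[6.4,0,-7.7,0,0,0,0],[9.6,0,-11.5,0,0,0,0],[12.9,0,-15.3,0,0,0,0],[12.9,0,-15.3,0,0,0,0],[0,0,0,0,0,0,0],[0,0,0,0,0,0,0],[0,0,0,0,0,0,0]]'
python3 - <<'E'
from h import *
togo(wor([21.5-35,74.4,99.2+60.6]),10,15.15)
im,c=snap('wrist','w4.png'); im2,c=snap('scene','s4.png')
cv2.imwrite('pics/w4b.png',np.hstack([cv2.resize(im2[80:230,270:420],(400,400),interpolation=cv2.INTER_CUBIC),cv2.resize(im,(400,300))[:300].copy() if 0 else cv2.copyMakeBorder(cv2.resize(im,(400,300)),0,100,0,0,cv2.BORDER_CONSTANT)]))
E
```

```text
clock: 6.25
tcp_pos: [0.5711, 0.4163, 0.3113]
orientation: [-0.087, -0.132, 0.987, -0.012]
wrist_force: [-0.2, -0.4, -1.5]
finger_gap: 0.0215
t 6.25 shift now-tool [ 0.   0.2 -1.1] shift target-tool [ 0.   0.2 -1.1] turn [-0.  -0.1  0. ]
 grasp stn [-13.9  74.1 158.7] tcp [571.1 416.3 311.3] F [-0.2 -0.4 -1.5] gap 0.0215 q [0.51 0.71 0.45 1.48 0.04 0.24]
```

View pics/w4b.png

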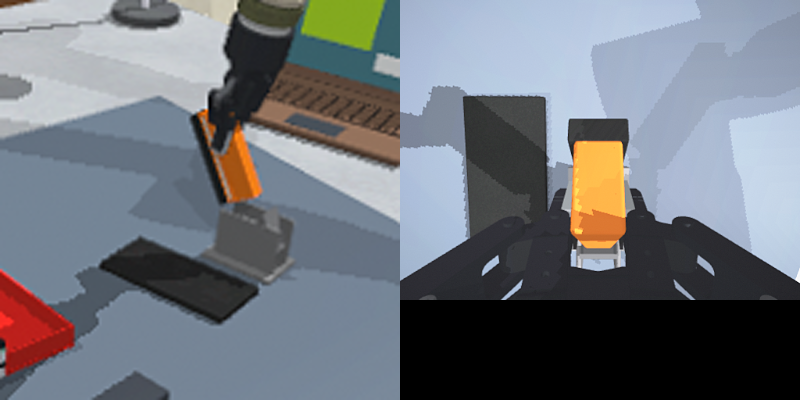

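The scraper is clear of the slot and held firmly. Next I carry it over the pad and level it.

```bash
python3 -m crank '[[12.9,0,-15.3,0,0,0,0],[36.2,-26,6.4,0,0,0,0],[36.2,-26,6.4,0,0,0,0],[36.2,-26,6.4,0,0,0,0],[36.2,-26,6.4,0,0,0,0],[0,0,0,0,-10,0,0],[0,0,0,0,-10,0,0],[0,0,0,0,-10,0,0]]'
python3 -m crank '[[0,0,0,0,-10,0,0],[0,0,0,0,-10,0,0],[0,0,0,0,-10,0,0],[0,0,0,0,0,0,0],[0,0,0,0,0,0,0],[0,0,0,0,0,0,0],[0,0,0,0,0,0,0],[0,0,0,0,0,0,0]]'
python3 - <<'E'
from h import *
togo(wor([-25,-30,46.5]),-50,15.15)
im,c=snap('wrist','w5.png'); im2,c=snap('scene','s5.png')
cv2.imwrite('pics/w5b.png',np.hstack([cv2.resize(im2[80:230,270:420],(400,400),interpolation=cv2.INTER_CUBIC),cv2.copyMakeBorder(cv2.resize(im,(400,300)),0,100,0,0,cv2.BORDER_CONSTANT)]))
E
```

```text
clock: 7.35
tcp_pos: [0.4462, 0.2746, 0.3312]
orientation: [0.176, -0.13, 0.976, 0.024]
wrist_force: [0.5, 0.3, -2.3]
finger_gap: 0.0212
clock: 8.35
tcp_pos: [0.4472, 0.275, 0.3297]
orientation: [0.419, -0.12, 0.898, 0.056]
wrist_force: [-0.6, -0.6, -2.2]
finger_gap: 0.0211
t 8.35 shift now-tool [140.9  -0.2 117.7] shift target-tool [ 1.409e+02 -1.000e-01  1.177e+02] turn [ 0. -0.  0.]
 grasp stn [-24.6 -29.7 230.1] tcp [447.2 275.  329.7] F [-0.6 -0.6 -2.2] gap 0.0211 q [ 0.43 -0.02 -0.8  -0.08 -0.12  0.11]
```

View pics/w5b.png

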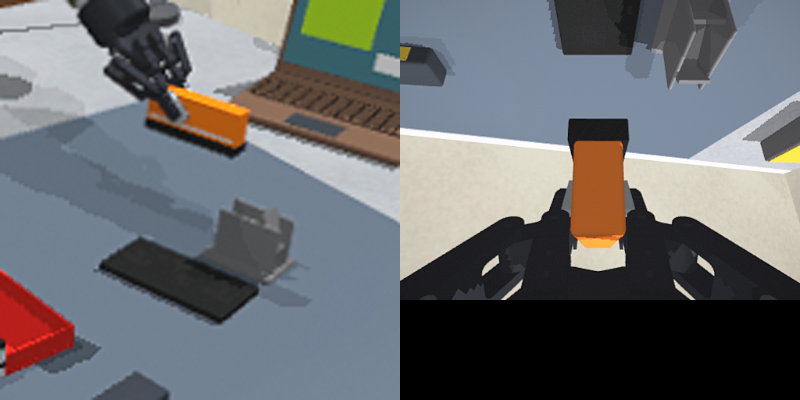

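```bash
python3 -m crank '[[24.5,0,20.5,0,0,0,0],[24.5,0,20.5,0,0,0,0],[24.5,0,20.5,0,0,0,0],[24.5,0,20.5,0,0,0,0],[24.5,0,20.5,0,0,0,0],[0,0,0,0,0,0,0],[0,0,0,0,0,0,0],[0,0,0,0,0,0,0]]'
python3 - <<'E'
from h import *
togo(wor([-25,-30,46.5]),-50,15.15)
im2,c=snap('scene','s6.png'); im,c=snap('top','t6.png')
cv2.imwrite('pics/s6b.png',np.hstack([cv2.resize(im2[130:210,290:370],(400,400),interpolation=cv2.INTER_CUBIC),cv2.resize(im[165:245,115:195],(400,400),interpolation=cv2.INTER_CUBIC)]))
E
```

```text
clock: 9.45
tcp_pos: [0.4475, 0.2753, 0.1719]
orientation: [0.421, -0.12, 0.898, 0.056]
wrist_force: [0.3, 0.6, -2.5]
finger_gap: 0.0211
t 9.45 shift now-tool [20.3 -0.4 15.8] shift target-tool [20.3 -0.4 15.9] turn [0.1 0.2 0. ]
 grasp stn [-23.7 -29.5  72.7] tcp [447.5 275.3 171.9] F [ 0.3  0.6 -2.5] gap 0.0211 q [ 0.43  0.32 -1.   -0.62 -0.13  0.11]
```

View pics/s6b.png

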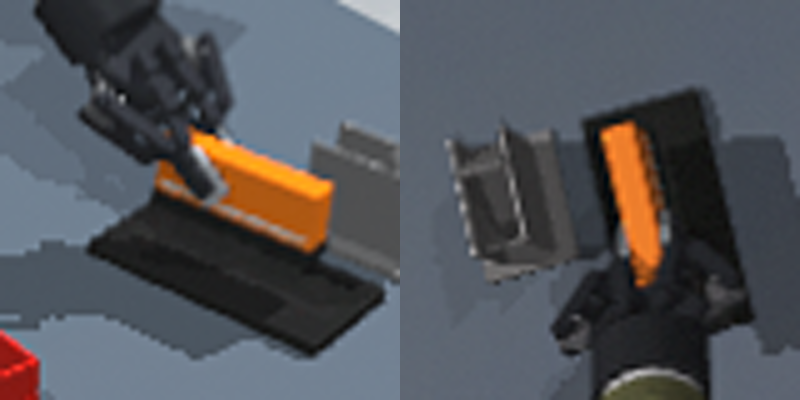

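The scraper is level over the pad in both views. Joint 3 is at -1.00, close to its -1.03 limit, so I'll come down slightly farther from the base.

```bash
python3 -m crank '[[3.6,-0.2,12.8,0,0,0,0],[3.6,-0.2,12.8,0,0,0,0],[0,0,0,0,0,0,0],[0,0,0,0,0,0,0],[0,0,0,0,0,0,0],[0,0,0,0,0,0,0],[0,0,0,0,0,0,0],[0,0,0,0,0,0,0]]'
python3 - <<'E'
from h import *
togo(wor([-9,-30,46.5]),-50,15.15)
im2,c=snap('scene','s7.png')
cv2.imwrite('pics/s7b.png',cv2.resize(im2[140:205,295:375],None,fx=8,fy=8,interpolation=cv2.INTER_CUBIC))
E
```

```text
clock: 10.55
tcp_pos: [0.4611, 0.2784, 0.148]
orientation: [0.419, -0.12, 0.898, 0.056]
wrist_force: [0.0, -0.6, -1.5]
finger_gap: 0.0211
t 10.55 shift now-tool [0.7 0.2 2.1] shift target-tool [0.7 0.2 2.1] turn [0. 0. 0.]
 grasp stn [-10.2 -30.1  48.4] tcp [461.1 278.4 148. ] F [ 0.  -0.6 -1.5] gap 0.0211 q [ 0.42  0.39 -0.98 -0.68 -0.12  0.1 ]
```

View pics/s7b.png

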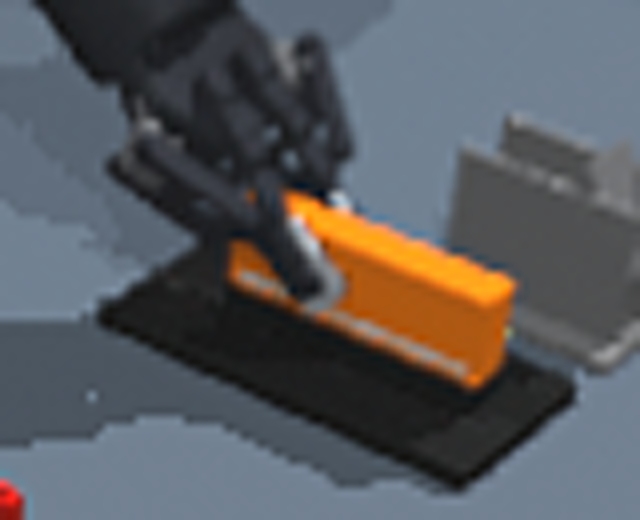

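It is just above the pad, with no contact force yet, so I'll lower it gently.

```bash
python3 -m crank '[[0.4,0,0.32,0,0,0,0],[0.4,0,0.32,0,0,0,0],[0.4,0,0.32,0,0,0,0],[0.4,0,0.32,0,0,0,0],[0,0,0,0,0,0,0],[0,0,0,0,0,0,0],[0,0,0,0,0,0,0],[0,0,0,0,0,0,0]]'
python3 -c "
from h import *
s=get_state();print(s['wrist_force'],s['ft_torque'],s['tcp_pos'])"
```

```text
clock: 11.6
tcp_pos: [0.4611, 0.2784, 0.1458]
orientation: [0.419, -0.12, 0.898, 0.056]
wrist_force: [-0.9, 0.2, -1.6]
finger_gap: 0.0214
[-0.87527583  0.22561217 -1.62487729] [-0.28129946  0.92549413 -0.00797011] [0.46106308 0.2783621  0.14584257]
```

```bash
python3 -m crank '[[0.4,0,0.32,0,0,0,0],[0.4,0,0.32,0,0,0,0],[0,0,0,0,0,0,0],[0,0,0,0,0,0,0],[0,0,0,0,0,0,0],[0,0,0,0,0,0,0],[0,0,0,0,0,0,0],[0,0,0,0,0,0,0]]'
python3 -c "
from h import *
s=get_state();print(s['wrist_force'],s['ft_torque'],s['tcp_pos'])"
```

```text
clock: 12.6
tcp_pos: [0.4612, 0.2784, 0.1452]
orientation: [0.419, -0.12, 0.898, 0.056]
wrist_force: [-2.2, -1.3, 5.3]
finger_gap: 0.021
[-2.2498475  -1.33622898  5.33848264] [-0.21712364  0.43340554 -0.08653133] [0.46124937 0.27843276 0.14515698]
```

Contact is made, with Fz up about 7 N. I open the fingers and lift straight up.

```bash
python3 -m crank '[[0,0,0,0,0,0,1],[0,0,0,0,0,0,1],[0,0,0,0,0,0,1],[0,0,0,0,0,0,1],[0,0,0,0,0,0,1],[-8,0,-6.7,0,0,0,1],[-15,0,-12.6,0,0,0,1],[-23,0,-19.3,0,0,0,1]]'
python3 - <<'E'
from h import *
togo(wor([0,-30,43]),0,15.15)
im2,c=snap('scene','s8.png')
cv2.imwrite('pics/s8b.png',cv2.resize(im2[110:205,285:385],None,fx=6,fy=6,interpolation=cv2.INTER_CUBIC))
E
```

```text
clock: 13.6
tcp_pos: [0.4606, 0.2781, 0.2051]
orientation: [0.418, -0.12, 0.899, 0.056]
wrist_force: [-1.0, -0.4, 0.7]
finger_gap: 0.0854
t 13.6 shift now-tool [-78.    0.2 103.6] shift target-tool [-129.5    0.3    7.1] turn [ 0.  49.9  0.1]
 grasp stn [-11.  -30.3 105.2] tcp [460.6 278.1 205.1] F [-1.  -0.4  0.7] gap 0.0854 q [ 0.42  0.24 -0.94 -0.48 -0.12  0.1 ]
```

View pics/s8b.png

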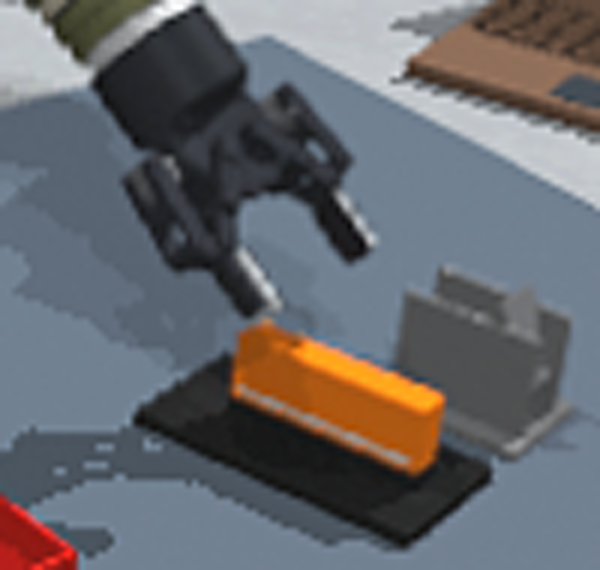

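The scraper stands upright on its rubber on the pad. I move above it with the tool vertical.

```bash
python3 -m crank '[[-23,0,-19.3,0,0,0,1],[-45,0,25.2,0,0,0,1],[-45,0,25.2,0,0,0,1],[-45,0,25.2,0,10,0,1],[0,0,0,0,10,0,1],[0,0,0,0,10,0,1],[0,0,0,0,10,0,1],[0,0,0,0,9.9,0,1]]'
python3 - <<'E'
from h import *
import pickle
togo(wor([15,-30,46]),0,15.15)
im,c=snap('wrist','w9.png'); pickle.dump({'wrist':c},open('calw9.pkl','wb'))
togo(wor([15,-30,46]),0,15.15)
cv2.imwrite('pics/w9b.png',cv2.resize(im,(800,600),interpolation=cv2.INTER_CUBIC))
E
```

```text
clock: 14.65
tcp_pos: [0.5909, 0.314, 0.2857]
orientation: [0.02, -0.132, 0.991, 0.003]
wrist_force: [-0.1, 0.1, -0.8]
finger_gap: 0.0856
t 14.65 shift now-tool [-6.  -0.2 85. ] shift target-tool [-9.4 -0.2 84.7] turn [-0.   2.3  0.1]
 grasp stn [ 11.9 -29.8 130.8] tcp [590.9 314.  285.7] F [-0.1  0.1 -0.8] gap 0.0856 q [ 0.37  0.53  0.08  1.08 -0.    0.1 ]
t 14.7 shift now-tool [-7.9  0.4 83.5] shift target-tool [-10.2   0.3  83.3] turn [-0.1  1.5  0. ]
 grasp stn [  9.  -30.5 129.3] tcp [590.3 313.2 284.3] F [ 2.6  0.5 -0.3] gap 0.0855 q [ 0.37  0.53  0.08  1.09 -0.    0.1 ]
```

View pics/w9b.png

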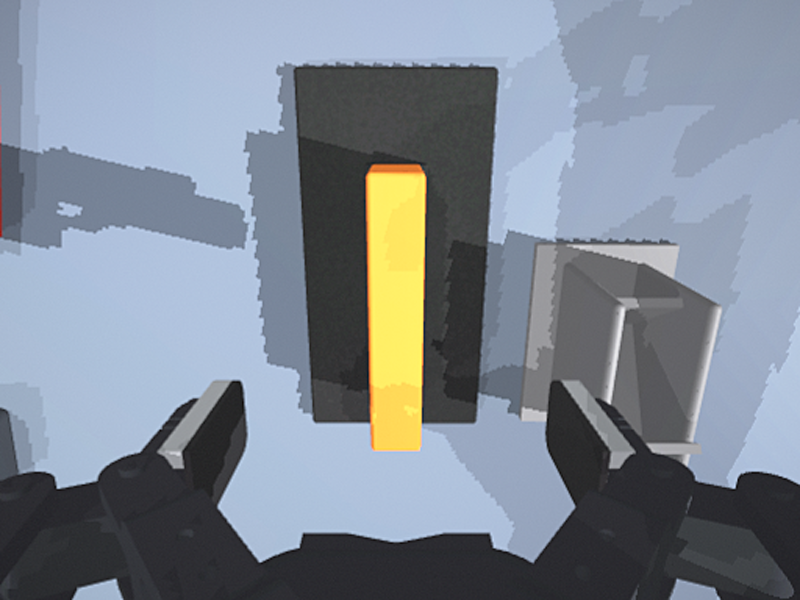

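The wrist view shows the top face spanning (368..425, 175) to (373..421, 450), standing within the pad outline. I'll measure its centre.

```bash
python3 - <<'E'
from h import *
import pickle
W=pickle.load(open('calw9.pkl','rb'))['wrist']
f=lambda u,v:(u*.64-.2,v*.64-.2)
print([list(map(float,loc(onz(W,*f(*q),.062)*1000))) for q in((367,176),(426,176),(372,450),(422,450))])
togo(wor([15,-30,46]),0,15.15)
E
```

```text
[[-46.3, -41.1, 62.0], [-46.3, -19.4, 62.0], [71.8, -40.8, 62.0], [71.7, -18.8, 62.0]]
t 14.7 shift now-tool [-7.9  0.4 83.5] shift target-tool [-10.2   0.3  83.3] turn [-0.1  1.5  0. ]
 grasp stn [  9.  -30.5 129.3] tcp [590.3 313.2 284.3] F [ 2.6  0.5 -0.3] gap 0.0855 q [ 0.37  0.53  0.08  1.09 -0.    0.1 ]
```

```bash
python3 -m crank '[[-4,0,10,0,0,0,1],[-4,0,10,0,0,0,1],[0,0,14,0,0,0,1],[0,0,14,0,0,0,1],[0,0,14,0,0,0,1],[0,0,10,0,0,0,1],[0,0,0,0,0,0,1],[0,0,0,0,0,0,1]]'
python3 -c "
from h import *
togo(wor([12.7,-30,47]),0,15.15)"
```

```text
clock: 15.7
tcp_pos: [0.6019, 0.317, 0.2129]
orientation: [0.022, -0.132, 0.991, 0.003]
wrist_force: [1.1, 0.7, 0.1]
finger_gap: 0.0852
t 15.7 shift now-tool [ 4.9 -0.2 10.7] shift target-tool [ 4.4 -0.2 10.9] turn [-0.   2.5  0.1]
 grasp stn [ 24.  -29.8  58.1] tcp [601.9 317.  212.9] F [1.1 0.7 0.1] gap 0.0852 q [ 0.37  0.6   0.01  0.94 -0.    0.1 ]
```

```bash
python3 -m crank '[[0,0,0,0,2.5,0.1,1],[4.4,-0.2,5,0,0,0,1],[0,0,5.5,0,0,0,1],[0,0,0,0,0,0,0.2],[0,0,0,0,0,0,0],[0,0,0,0,0,0,0],[0,0,0,0,0,0,0],[0,0,0,0,0,0,0]]' 100
python3 -c "
from h import *
togo(wor([12.7,-30,47]),0,15.15)"
```

```text
clock: 16.7
tcp_pos: [0.5978, 0.3157, 0.2025]
orientation: [0.001, -0.132, 0.991, 0.0]
wrist_force: [0.8, 0.4, 2.1]
finger_gap: 0.0205
t 16.7 shift now-tool [ 0.  -0.   0.5] shift target-tool [ 0.  -0.   0.5] turn [-0.   0.1 -0. ]
 grasp stn [ 12.9 -30.   47.5] tcp [597.8 315.7 202.5] F [0.8 0.4 2.1] gap 0.0205 q [ 0.37  0.62  0.02  0.97 -0.    0.1 ]
```

```bash
cat >> h.py <<'E'
B2=np.radians(2.42); PX=np.array([np.cos(B2),np.sin(B2),0]);PY=np.array([-PX[1],PX[0],0]); P0=np.array([549.3,-91.3,0])
ploc=lambda p:np.array([(p-P0)@PX,(p-P0)@PY,p[2]]).round(1)
pwor=lambda l:P0+l[0]*PX+l[1]*PY+np.array([0,0,l[2]])
def chips(im,c):
    B,G,R=[im[...,i].astype(int) for i in range(3)]
    m=np.zeros(B.shape,np.uint8)
    poly=np.array([proj(c,pwor([a,b,40])/1000) for a,b in((-71,-108),(71,-108),(71,108),(-71,108))]).round().astype(np.int32)
    cv2.fillPoly(m,[poly],1)
    k=((G<R-15)|(np.maximum(R,G)<110))&(m>0)
    n,l,st,ce=cv2.connectedComponentsWithStats(k.astype(np.uint8))
    for i in range(1,n):
        if st[i,4]>8:
            v,u=np.where(l==i); Q=np.array([ploc(onz(c,a,b,.046)*1000) for a,b in zip(u,v)])
            print('blob',st[i,4],'px',ce[i].round(1),'plate',Q.mean(0).round(1),'x',Q[:,0].min(),Q[:,0].max(),'y',Q[:,1].min(),Q[:,1].max())
E
python3 - <<'E'
from h import *
import pickle
c=pickle.load(open('cal.pkl','rb'))['top']
chips(cv2.imread('pics/top0.png'),c)
togo(pwor([0,-90,77]),0,2.42)
E
```

```text
blob 31 px [288.6 201.5] plate [ 47.  -40.4  46. ] x 38.1 56.3 y -52.1 -30.8
blob 20 px [271.6 202. ] plate [49.2 20.1 46. ] x 41.3 56.1 y 11.6 32.9
blob 29 px [284.9 214.5] plate [  1.6 -23.9  46. ] x -10.6 14.0 y -35.2 -13.3
blob 26 px [269.3 214.8] plate [ 3.8 31.1 46. ] x -7.7 14.0 y 21.8 39.4
blob 25 px [279.3 228.7] plate [-47.2  -0.7  46. ] x -55.9 -38.0 y -10.0 11.0
t 16.7 shift now-tool [ 172.7 -468.   -29.6] shift target-tool [  65.6 -494.5  -29.5] turn [-0.   0.1 12.7]
 grasp stn [ 12.9 -30.   47.5] tcp [597.8 315.7 202.5] F [0.8 0.4 2.1] gap 0.0205 q [ 0.37  0.62  0.02  0.97 -0.    0.1 ]
```

```bash
python3 -m crank '[[0,0,-60,0,0,0,0],[21,-56.5,0,0,0,0,0],[21,-56.5,0,0,0,0,0],[21,-56.5,0,0,0,0,0],[21,-56.5,0,0,0,0,0],[21,-56.5,0,0,0,0,0],[21,-56.5,0,0,0,0,0],[21,-56.5,0,0,0,0,0]]'
python3 -m crank '[[11.5,-30,0,0,0,0,0],[11.5,-30,0,0,0,0,0],[0,0,0,0,0,6.4,0],[0,0,0,0,0,6.3,0],[0,0,0,0,0,0,0],[0,0,0,0,0,0,0],[0,0,0,0,0,0,0],[0,0,0,0,0,0,0]]'
python3 - <<'E'
from h import *
togo(pwor([0,-78,77]),0,2.42)
im,c=snap('wrist','w10.png'); im2,c2=snap('top','t10.png'); im3,_=snap('scene','s10.png')
a=cv2.resize(im,(400,300)); b=cv2.resize(im2[180:250,212:345],(400,210)); d=cv2.resize(im3[150:270,130:310],(400,267))
cv2.imwrite('pics/m10.png',np.hstack([np.vstack([a,b]),cv2.copyMakeBorder(d,0,243,0,0,cv2.BORDER_CONSTANT)]))
E
```

```text
clock: 17.7
tcp_pos: [0.5581, -0.1065, 0.2619]
orientation: [-0.0, -0.132, 0.991, -0.0]
wrist_force: [1.0, -0.4, -1.7]
finger_gap: 0.0206
clock: 18.7
tcp_pos: [0.5523, -0.1684, 0.2622]
orientation: [0.0, -0.022, 1.0, -0.0]
wrist_force: [0.4, -0.3, -1.8]
finger_gap: 0.0209
t 18.7 shift now-tool [-0.3 -0.8 30.2] shift target-tool [-0.3 -0.8 30.2] turn [-0.  0.  0.]
 grasp stn [-157.7 -485.4  107.2] tcp [ 552.3 -168.4  262.2] F [ 0.4 -0.3 -1.8] gap 0.0209 q [-0.43  0.4  -0.19  0.98 -0.   -0.48]
```

View pics/m10.png

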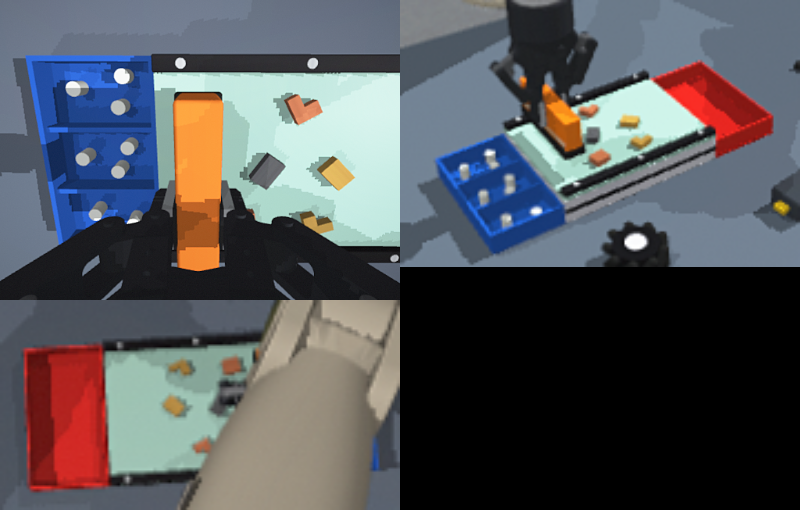

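The three views show the scraper level and parallel to the plate, behind all the chips and between the rails. I'll lower it onto the glass.

```bash
python3 -m crank '[[0,-0.5,9,0,0,0,0],[0,0,9,0,0,0,0],[0,0,9,0,0,0,0],[0,0,1,0,0,0,0],[0,0,0.7,0,0,0,0],[0,0,0,0,0,0,0],[0,0,0,0,0,0,0],[0,0,0,0,0,0,0]]'
python3 - <<'E'
from h import *
togo(pwor([0,-78,77]),0,2.42); s=get_state(); print(s['wrist_force'],s['ft_torque'])
E
```

```text
clock: 19.85
tcp_pos: [0.5523, -0.1691, 0.2337]
orientation: [0.0, -0.021, 1.0, -0.0]
wrist_force: [0.1, 0.3, -1.3]
finger_gap: 0.0209
t 19.85 shift now-tool [-0.3 -0.2  1.7] shift target-tool [-0.3 -0.2  1.7] turn [-0.  0.  0.]
 grasp stn [-157.8 -486.1   78.7] tcp [ 552.3 -169.1  233.7] F [ 0.1  0.3 -1.3] gap 0.0209 q [-0.44  0.42 -0.23  0.92 -0.   -0.48]
[ 0.09788131  0.32534703 -1.3326788 ] [-0.02065492  0.00548164  0.00817134]
```

```bash
python3 -m crank '[[0,0,0.5,0,0,0,0],[0,0,0.5,0,0,0,0],[0,0,0.5,0,0,0,0],[0,0,0.3,0,0,0,0],[0,0,0,0,0,0,0],[0,0,0,0,0,0,0],[0,0,0,0,0,0,0],[0,0,0,0,0,0,0]]'
python3 - <<'E'
from h import *
s=get_state(); print(s['wrist_force'],s['ft_torque'],s['tcp_pos'])
E
```

```text
clock: 20.85
tcp_pos: [0.5522, -0.169, 0.2325]
orientation: [0.0, -0.021, 1.0, -0.0]
wrist_force: [-2.7, 0.7, 5.7]
finger_gap: 0.0206
[-2.65327292  0.67668206  5.70676877] [ 0.19756749  0.45444818 -0.01447687] [ 0.55219293 -0.16899832  0.23250143]
```

Contact is about 7 N on the glass. I wipe along tool +y, towards the red tray.

```bash
python3 -m crank '[[0,4,0,0,0,0,0],[0,10,0,0,0,0,0],[0,12,0,0,0,0,0],[0,12,0,0,0,0,0],[0,12,0,0,0,0,0],[0,12,0,0,0,0,0],[0,12,0,0,0,0,0],[0,12,0,0,0,0,0]]'
python3 - <<'E'
from h import *
togo(pwor([0,10,77]),0,2.42); 
im,c=snap('wrist','w11.png'); im2,c2=snap('top','t11.png'); im3,_=snap('scene','s11.png')
a=cv2.resize(im,(400,300)); b=cv2.resize(im2[180:250,212:345],(400,210)); d=cv2.resize(im3[150:270,130:310],(400,267))
cv2.imwrite('pics/m11.png',np.hstack([np.vstack([a,b]),cv2.copyMakeBorder(d,0,243,0,0,cv2.BORDER_CONSTANT)]))
E
```

```text
clock: 21.85
tcp_pos: [0.5492, -0.0827, 0.2325]
orientation: [0.001, -0.021, 1.0, -0.001]
wrist_force: [0.4, -4.0, 5.1]
finger_gap: 0.0206
t 21.85 shift now-tool [0.2 1.4 0.5] shift target-tool [0.2 1.4 0.5] turn [-0.1  0.1  0. ]
 grasp stn [-138.  -402.2   77.5] tcp [549.2 -82.7 232.5] F [ 0.4 -4.   5.1] gap 0.0206 q [-0.29  0.39 -0.29  0.89 -0.   -0.34]
```

View pics/m11.png

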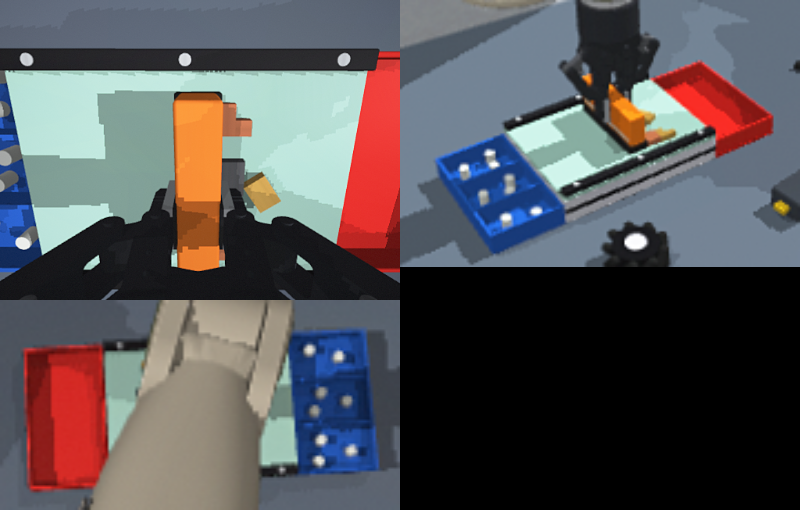

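The chips are gathered in front of the rubber and none remain behind it. I keep wiping.

```bash
python3 -m crank '[[0,8,0,0,0,0,0],[0,10,0,0,0,0,0],[0,10,0,0,0,0,0],[0,10,0,0,0,0,0],[0,10,0,0,0,0,0],[0,10,0,0,0,0,0],[0,10,0,0,0,0,0],[0,10,0,0,0,0,0]]'
python3 - <<'E'
from h import *
togo(pwor([0,120,77]),0,2.42); 
im,c=snap('wrist','w12.png'); im3,_=snap('scene','s12.png')
a=cv2.resize(im,(400,300)); d=cv2.resize(im3[150:270,130:310],(400,267))
cv2.imwrite('pics/m12.png',np.hstack([a,cv2.copyMakeBorder(d,0,33,0,0,cv2.BORDER_CONSTANT)]))
E
```

```text
clock: 23.0
tcp_pos: [0.5458, -0.0048, 0.2325]
orientation: [0.001, -0.021, 1.0, -0.001]
wrist_force: [-0.1, -4.4, 6.3]
finger_gap: 0.0207
t 23.0 shift now-tool [ 0.1 33.4  0.4] shift target-tool [ 0.1 33.4  0.5] turn [-0.1  0.1  0. ]
 grasp stn [-121.  -326.1   77.5] tcp [545.8  -4.8 232.5] F [-0.1 -4.4  6.3] gap 0.0207 q [-0.16  0.37 -0.32  0.88 -0.   -0.2 ]
```

View pics/m12.png

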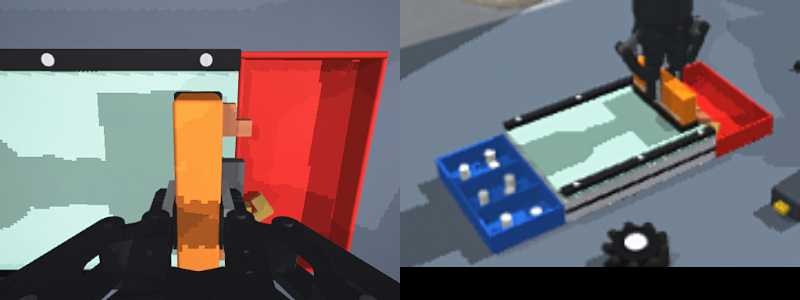

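The chips are at the edge of the plate, with the glass behind the scraper clean. I push the rubber front about 24 mm past the edge.

```bash
python3 -m crank '[[0,6,0,0,0,0,0],[0,6,0,0,0,0,0],[0,6,0,0,0,0,0],[0,6,0,0,0,0,0],[0,5,0,0,0,0,0],[0,4,0,0,0,0,0],[0,0,0,0,0,0,0],[0,0,0,0,0,0,0]]'
python3 - <<'E'
from h import *
togo(pwor([0,120,77]),0,2.42); 
im,c=snap('wrist','w13.png'); im3,_=snap('scene','s13.png')
a=cv2.resize(im,(400,300)); d=cv2.resize(im3[150:270,190:310],(300,300),interpolation=cv2.INTER_CUBIC)
cv2.imwrite('pics/m13.png',np.hstack([a,d]))
E
```

```text
clock: 24.1
tcp_pos: [0.5442, 0.0283, 0.2324]
orientation: [0.001, -0.021, 1.0, -0.0]
wrist_force: [-0.1, -2.4, 6.4]
finger_gap: 0.0203
t 24.1 shift now-tool [-0.1  0.3  0.4] shift target-tool [-0.1  0.3  0.4] turn [-0.1  0.1  0. ]
 grasp stn [-113.8 -293.6   77.4] tcp [544.2  28.3 232.4] F [-0.1 -2.4  6.4] gap 0.0203 q [-0.1   0.37 -0.32  0.88 -0.   -0.14]
```

View pics/m13.png

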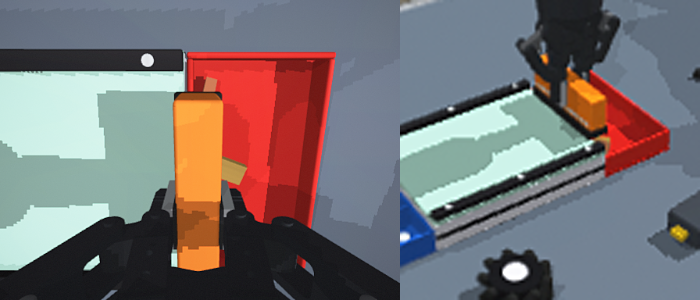

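Two chips show in the tray. Something brass or copper shows at the near corner of the plate's end. I'll lift and look.

```bash
python3 -m crank '[[0,0,-15,0,0,0,0],[0,-10,-30,0,0,0,0],[0,-20,-30,0,0,0,0],[0,-20,-20,0,0,0,0],[0,0,0,0,0,0,0],[0,0,0,0,0,0,0],[0,0,0,0,0,0,0],[0,0,0,0,0,0,0]]'
python3 - <<'E'
from h import *
togo(pwor([0,120,77]),0,2.42); 
im,c=snap('wrist','w14.png'); im3,_=snap('scene','s14.png');im2,_=snap('top','t14.png')
a=cv2.resize(im,(400,300)); d=cv2.resize(im3[150:270,190:310],(300,300),interpolation=cv2.INTER_CUBIC); b=cv2.resize(im2[180:250,212:345],(400,210))
cv2.imwrite('pics/m14.png',np.hstack([np.vstack([a,b]),cv2.copyMakeBorder(d,0,210,0,0,cv2.BORDER_CONSTANT)]))
E
```

```text
clock: 25.2
tcp_pos: [0.5457, -0.0215, 0.3257]
orientation: [-0.001, -0.022, 1.0, 0.0]
wrist_force: [-0.1, -0.1, -1.2]
finger_gap: 0.0205
t 25.2 shift now-tool [-0.9 50.1 93.7] shift target-tool [-0.7 50.1 93.7] turn [ 0.  -0.1  0.1]
 grasp stn [-125.9 -341.7  170.7] tcp [545.7 -21.5 325.7] F [-0.1 -0.1 -1.2] gap 0.0205 q [-0.19  0.29 -0.18  1.1  -0.   -0.23]
```

View pics/m14.png

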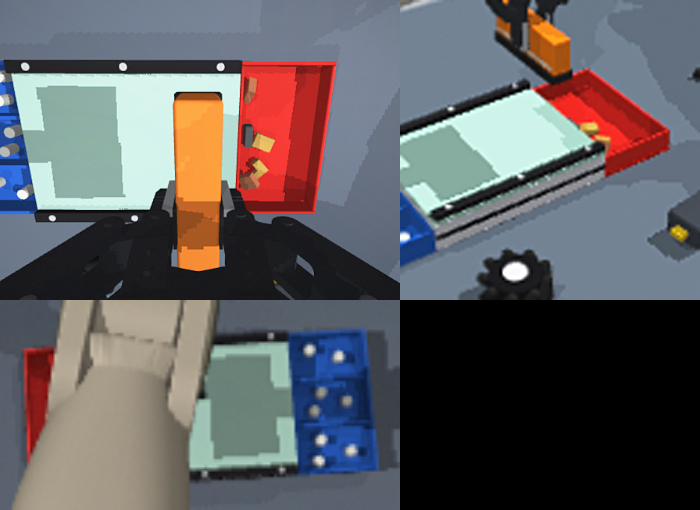

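```bash
python3 -c "
import cv2
a=cv2.imread('pics/w14.png')[70:280,280:440]; cv2.imwrite('pics/w14z.png',cv2.resize(a,None,fx=2.8,fy=2.8,interpolation=cv2.INTER_CUBIC))"
```

```text
(no output)
```

View pics/w14z.png

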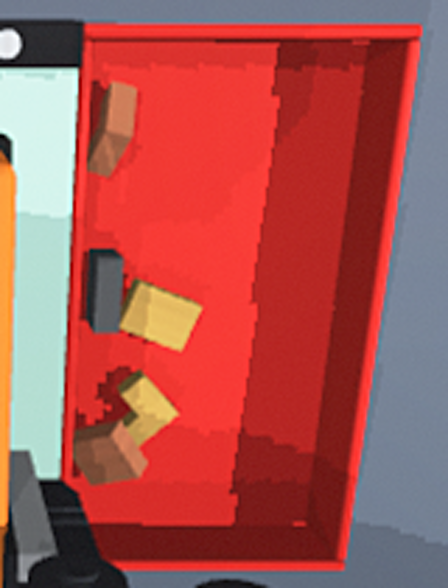

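All five chips lie inside the red tray: copper L (113,128), steel (105,290), brass slab (160,315), brass L (150,405) and copper slab (110,455). The glass is clear, so I take the scraper back to the pad.

```bash
python3 -c "
from h import *
togo(wor([10,-30,90]),0,15.15)"
```

```text
t 25.35 shift now-tool [-63.6 334.3  81.2] shift target-tool [-135.5  312.2   81.2] turn [  0.   -0.  -12.7]
 grasp stn [-125.6 -342.1  171.2] tcp [545.9 -21.8 326.2] F [ 0.4  0.7 -1.6] gap 0.0209 q [-0.19  0.29 -0.18  1.1  -0.   -0.23]
```

```bash
python3 -m crank '[[-10.6,55.7,0,0,0,0,0],[-10.6,55.7,0,0,0,0,0],[-10.6,55.7,0,0,0,0,0],[-10.6,55.7,0,0,0,0,0],[-10.6,55.7,0,0,0,0,0],[-10.6,55.7,0,0,0,0,0],[0,0,0,0,0,-6.4,0],[0,0,0,0,0,-6.3,0]]'
python3 -m crank '[[0,0,27,0,0,0,0],[0,0,27,0,0,0,0],[0,0,27,0,0,0,0],[0,0,0,0,0,0,0],[0,0,0,0,0,0,0],[0,0,0,0,0,0,0],[0,0,0,0,0,0,0],[0,0,0,0,0,0,0]]'
python3 - <<'E'
from h import *
togo(wor([10,-30,50]),0,15.15)
im,c=snap('wrist','w15.png')
im3,_=snap('scene','s15.png')
cv2.imwrite('pics/m15.png',np.hstack([cv2.resize(im,(400,300)),cv2.resize(im3[120:205,290:380],(318,300),interpolation=cv2.INTER_CUBIC)]))
E
```

```text
clock: 26.35
tcp_pos: [0.5951, 0.3159, 0.3258]
orientation: [-0.0, -0.134, 0.991, -0.0]
wrist_force: [0.6, -0.5, -1.7]
finger_gap: 0.0206
clock: 27.35
tcp_pos: [0.5956, 0.3145, 0.2462]
orientation: [0.001, -0.132, 0.991, -0.0]
wrist_force: [0.0, 0.2, -1.6]
finger_gap: 0.0207
t 27.35 shift now-tool [ 0.4  0.5 41.2] shift target-tool [ 0.3  0.5 41.2] turn [-0.   0.1 -0. ]
 grasp stn [ 10.5 -30.6  91.2] tcp [595.6 314.5 246.2] F [ 0.   0.2 -1.6] gap 0.0207 q [ 0.37  0.58  0.07  1.06 -0.    0.1 ]
```

View pics/m15.png

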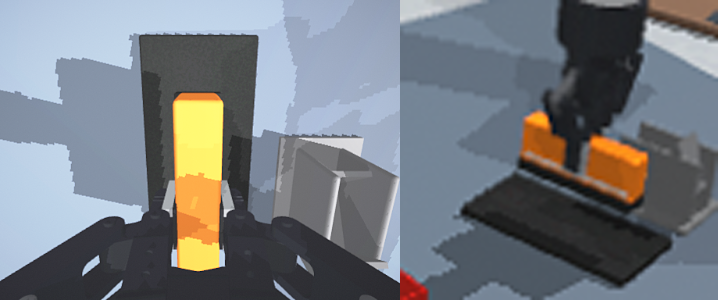

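The scraper is level and inside the pad outline. I lower it.

```bash
python3 -m crank '[[0,0.4,14,0,0,0,0],[0,0,14,0,0,0,0],[0,0,11,0,0,0,0],[0,0,2,0,0,0,0],[0,0,1,0,0,0,0],[0,0,0.7,0,0,0,0],[0,0,0,0,0,0,0],[0,0,0,0,0,0,0]]'
python3 -m crank '[[0,0,0.5,0,0,0,0],[0,0,0.5,0,0,0,0],[0,0,0.4,0,0,0,0],[0,0,0,0,0,0,0],[0,0,0,0,0,0,0],[0,0,0,0,0,0,0],[0,0,0,0,0,0,0],[0,0,0,0,0,0,0]]'
```

```text
clock: 28.45
tcp_pos: [0.5954, 0.3148, 0.2032]
orientation: [0.0, -0.132, 0.991, -0.0]
wrist_force: [0.2, 0.2, -1.2]
finger_gap: 0.0208
clock: 29.45
tcp_pos: [0.5954, 0.3148, 0.2025]
orientation: [0.001, -0.132, 0.991, -0.0]
wrist_force: [-2.0, -1.2, 5.2]
finger_gap: 0.0207
```

Contact is at 202.5 mm, the same as before. I release and lift away.

```bash
python3 -m crank '[[0,0,0,0,0,0,1],[0,0,0,0,0,0,1],[0,0,0,0,0,0,1],[0,0,0,0,0,0,1],[0,0,0,0,0,0,1],[0,0,-15,0,0,0,1],[0,0,-30,0,0,0,1],[0,0,-30,0,0,0,1]]'
python3 -m crank '[[0,0,-40,0,0,0,1],[40,0,-30,0,0,0,1],[40,0,0,0,0,0,1],[0,0,0,0,0,0,1],[0,0,0,0,0,0,1],[0,0,0,0,0,0,1],[0,0,0,0,0,0,1],[0,0,0,0,0,0,1]]'
python3 - <<'E'
from h import *
togo(wor([10,-30,50]),0,15.15)
im,c=snap('wrist','w16.png')
im3,_=snap('scene','s16.png'); im2,c2=snap('top','t16.png'); chips(im2,c2)
cv2.imwrite('pics/m16.png',np.vstack([np.hstack([cv2.resize(im3[120:205,290:380],(318,300),interpolation=cv2.INTER_CUBIC),cv2.resize(im,(400,300))]),cv2.resize(im2[140:250,100:400],(718,263),interpolation=cv2.INTER_CUBIC)]))
E
```

```text
clock: 30.45
tcp_pos: [0.5954, 0.3148, 0.2782]
orientation: [0.0, -0.132, 0.991, -0.0]
wrist_force: [0.5, -0.0, 0.4]
finger_gap: 0.085
clock: 31.45
tcp_pos: [0.5185, 0.294, 0.346]
orientation: [-0.0, -0.131, 0.991, -0.0]
wrist_force: [0.5, 0.0, -0.4]
finger_gap: 0.0855
t 31.45 shift now-tool [-79.4   0.3 141. ] shift target-tool [-79.4   0.2 141. ] turn [-0. -0. -0.]
 grasp stn [-69.5 -30.2 191. ] tcp [518.5 294.  346. ] F [ 0.5  0.  -0.4] gap 0.0855 q [ 0.38  0.38 -0.01  1.19 -0.    0.12]
```

View pics/m16.png

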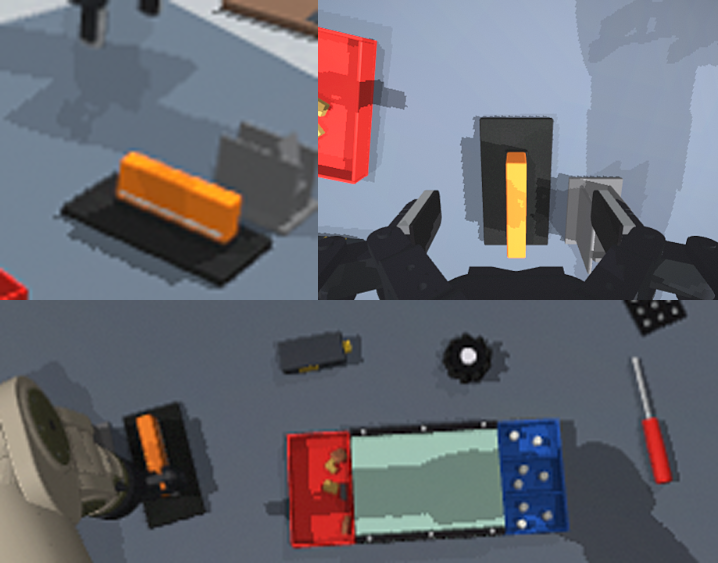

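View pics/s16.png

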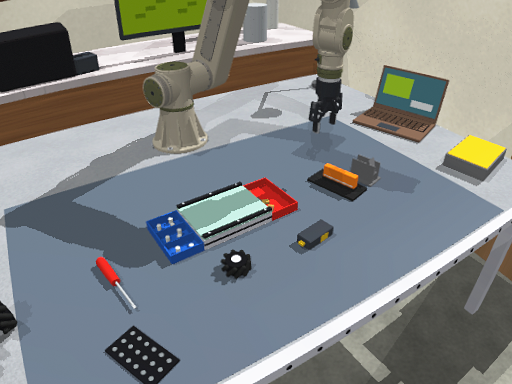

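The scraper stands on the pad and the glass is clear, with no blobs found. The chips are in the red tray, the bystanders haven't moved and the arm is clear, so I hand in.

```bash
python3 -c "
from workcell import *
print(hand_in())"
```

```text
the job is handed in; nothing more can be done
None
```

The job is done and handed in at about 31.6 s of the 69 s allowed. I pulled the scraper out of its holder, stood it on the pad and let go. I took it again from above and wiped all five chips into the red tray in one pass at about 7 N. I then stood it back on the pad, let go and moved the arm clear.

**Last checks:**
- **Glass and chips:** The chip search found nothing left on the glass. The wrist picture taken after the wipe showed all five chips inside the red tray, some leaning against its inner wall. The final top view was too coarse to count them separately.
- **Scraper:** It stands upright on its rubber edge within the pad, about 10 mm off centre along the pad's length. The contact height matched the first placing (202.5 mm).
- **Bystanders and forces:** The wheel, battery and screwdriver look unmoved. The wrist force never read above about 7 N.

Two readings disagreed slightly along the way. The scene camera's pad position was off by about 10 mm because the pad's side faces were included, so I used the top and wrist views. One scraper corner also triangulated with a 9 mm mismatch, so I used wrist rays at the expected height. Joint 3 reached -1.00, close to its -1.03 limit, so the first placing was shifted about 15 mm along the pad.

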